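# Slide the fish tin past the spring gate of the tin rack

### The arm

A 6-joint arm with a two-finger parallel gripper is mounted at the origin on a cart in front of the work surface, level with it; the furniture and walls round the work are solid. World frame = base frame: x ahead of the robot, y to its left, z up, the work surface at z = 0. Lengths are in mm, angles in rad, forces in N, time in s.
With the tool pointing down it reaches from about 275 to 1000 mm from the base axis. Payload 8.4 kg.
Tool frame: the origin (TCP) lies midway between the tips of the shut fingers; the grasp point (between the pads) lies 19 mm behind it; z points along the fingers, y is the direction in which the jaws open and shut (so a half turn about z gives the same grasp; the last joint's range is limited). The gripper opens to 85 mm and grips with 20 to 120 N. Pads are 22 mm wide; open, the fingers measure 114 mm over their backs; the gripper's body (76 mm by 85 mm) begins 54 mm behind the grasp point. The pads swing forward as they close: fully open they stand 13 mm farther back than shut.
Start: joints at [-1.269, 0.353, 1.633, -0, 1.155, -0.002], TCP at [186.966, -596.382, 231.281] pointing down, gripper open.
Joint ranges: [-2.63, 2.63], [-0.92, 2.1], [0.06, 2.66], [-1.3, 4.44], [0, 2.69], [-3.02, 3.02]. Speed limits (rad/s): [2.22, 2.22, 2.79, 3.14, 3.14, 3.14].

### API

Orientations are given as [roll, pitch, yaw] about the fixed x, y, z axes, in that order (R = Rz(yaw) Ry(pitch) Rx(roll)).
In Python, from rig import r gives the robot as it stands.
- The arm moves only by the tool play_rows, never from a script. Its argument "moves" is a list of rows, each a list of 3 entries, a list of its own where there are three numbers: the turn, a rotation vector about the tool's x, y, z in degrees, then the shift along the tool's x, y, z in mm, then the opening, from 0 (shut) to 1 (fully open). A call has 1 to 20 rows; each row is the pose to reach, as a shift and turn from the pose measured when the call began, along the tool's axes at that moment; what a row does not reach only later rows make up. A row lasts 1/10 s, in which the tool goes at most 50 mm and 8.59 degrees, less where a joint would pass 70% of its speed; a pose out of reach is approached as far as the arm can. A call with a gripper value outside its range is refused whole. The fingers move at their own pace and stop on an object; "newtons" is the grip in N (left out, the last holds). Time passes only in rows, so rows that repeat a pose let the fingers close. It gives the time, the measured TCP pose, the force and the opening at its end, in the units of the state.
- r.sense(): the state, without advancing time (a new reading comes with each control period).
- r.grab_frame(name): name is "side" or "top" or "wrist"; returns a dict with "color" (420x560x3 uint8, red, green, blue), "K" (3x3 intrinsics, pixels), "rvec" (rotation vector, rad) and "tvec" (3), from world to camera coordinates, as OpenCV has them; the wrist camera has in their place "T_tool_cam" (4x4, takes a point from camera to tool coordinates, whose origin is the TCP and whose axes are the flange's). Camera axes: x right, y down, z forward; pixel columns grow to the right and rows downward; lengths in mm; the calibration is good to about 2 mm. A picture is of the moment at which its call begins: read the wrist's pose just before it. There is no depth.
- r.sign_off(): hands the job in, once; it reports no verdict.
Trained networks look in a picture, given as the dict that the camera call returned (one of the last four; its "shot" number tells which), for a name from the list of things; names that differ only in an ending like _2 or _b are one class to them, and where a whole thing is asked for, a point or a joint stands for the part that bears it (a point fixed in the world has none). Each returns a list of dicts, best first, with "conf" (0 to 1); they miss things now and then, are a little off and sometimes report something else, mostly with a low value. They report only what shows in the picture. A call takes as long as a camera call. They do not tell look-alikes from the thing itself.
- r.silhouettes(picture, name): "mask" (420x560 bool, what is visible of it) and "location" ([column, row] in pixels, amid what is visible of it).
The state is a dict: "clock": time; "qpos": joint angles; "qvel": joint speeds; "joint_efforts": joint torques, N m; "eef_pos": TCP position; "tcp_rot": TCP orientation; "contact_force": force on the tool from outside, world axes, zero at the start; "wrist_torque": the same for the moment, N m; "opening": opening from 0.0 (shut) to 1.0 (fully open).
Only numpy, scipy, OpenCV 4.12 (cv2) and the standard library are available. Lean on these libraries where they do the work, as an engineer would, in place of code of your own. Each camera call takes 0.05 s, during which the arm holds its last target.

### The job

The flat fish tin stands in the lane of the wooden tin rack, in front of the two steel stops of its spring gate. Press the orange pedal fully down with the fingertips behind the tin and, keeping it down, push the tin along the lane between the low cheeks until all of it is past the stops; then let the pedal come up so that the stops stand behind the tin and lock it in. Only push the tin, do not pick it up, and leave the other things where they stand.

Things in the scene. Friction and masses are not known exactly. Their poses are not given: they have to be found in the camera images.
- tin_rack: Fixed wooden rack, 270 x 127 mm, 42 mm high. Origin on its underside, on the worktop; z up, +x along the lane in the push direction. Lane floor 28 mm above the worktop, 111 mm wide between cheeks that rise 14 mm above it; open at the entrance (x = -125 mm). In the floor's middle runs a groove 46 mm wide (y = +-23 mm) with the orange pedal in it. Place and yaw vary.
- end_wall (a point): Middle of the inner face of the rack's end wall, which closes the lane, at floor level: x = 133, y = 0, z = 28 mm in the rack's frame. The bay between the rear of the stops and this wall is 81 mm long.
- gate (a joint): Spring gate, m pressed down: 0 = up, 0.012 = fully down. The orange pedal plate and two steel stops are one rigid part that moves straight down. Up, the stops stand 10 mm above the lane floor; fully down, 2 mm below it. The spring pushes up with about 4 N at the top, 8.5 N at the bottom, and lifts the gate when let go; under the tin it would jack the tin up.
- pedal_front (a point): Top of the orange pedal near its ribbed entrance end: x = -105, y = 0 mm in the rack's frame, 27 mm above the worktop when up, 15 mm fully down. The plate is flat, 42 mm wide, from x = -135 to +100 mm; press it, and slide a fingertip along it, anywhere behind the tin. It runs on under the tin, which rests on the floor at both sides of the groove.
- stop_mid (a point): Midway between the two steel stops, level with their tops (38 mm above the worktop when up). They stand either side of the groove, at x = 40 to 52 mm and y = +-27 to 42 mm in the rack's frame, so a finger on the pedal (under 46 mm wide) passes between them.
- tin_mid (a point): Centre (half-way up) of the loose flat fish tin, blue and yellow, 63 mm along its x, 105 mm along its y, 23 mm high, 0.1 to 0.21 kg; its x points roughly along the lane. It starts with its centre at x = -33 to -3 mm in the rack's frame; it is wholly past the stops with its centre at x = 84 to 101 mm. Its walls draw in by up to 3 mm below the rim.
- garlic: Bystander: garlic bulb, 53 mm, beside the rack on its +y side.
- salt_shaker: Bystander: glass salt shaker with grey top, 44 mm across, 90 mm high, beside the rack on its +y side.
- paprika_tin: Bystander: small box tin with a red lid, 40 x 70 mm, 68 mm high, beside the rack on its +y side. Origin at the centre of its foot.
- spice_jar: Bystander: green spice jar, 44 mm across, 100 mm high, by the dish rack. Origin at the centre of its foot.
- fish_tin: The same fish tin; origin at the centre of its underside, z up.
There are look-alikes about, which are no part of the job. Leave any turquoise look-alike of the fish_tin alone.

How it is judged:
By the outcome, as a careful person would: the job done as asked, in the order asked, and still so for the second after the job is handed in, with the robot touching nothing.
It also fails if it takes over 45 s, if anything falls off the work surface, if the arm or the gripper's body presses on something with over 40 N, if the wrist force passes 120 N, or if a joint passes its speed limit or range.

## Working session

There is one attempt and no reset: what is moved stays moved. The work goes in short steps, Python scripts to look and compute and a tool call to move; the robot and the scene stay as the last step left them, time stands still between calls to the robot, and variables do not carry over. Pictures are saved under pics/ and viewed, and the job is handed in when it is done.

Besides the shell and the picture viewer there is one more tool, called after ">>>" by a JSON object that holds its "method" and its "body". play_rows: Moves the arm, as the interface text tells. Its arguments: {"type":"object","properties":{"moves":{"type":"array"},"newtons":{"type":"number"}},"required":["moves"]}

```bash
mkdir -p pics; ls; python3 - <<'E'
from rig import r
import cv2
s=r.sense(); print(s)
for n in ["side","top","wrist"]:
    f=r.grab_frame(n); cv2.imwrite(f"pics/{n}0.png",f["color"][:,:,::-1]); print(n,{k:v for k,v in f.items() if k!="color"})
    
E
```

```text
pics
{'clock': 0.0, 'qpos': array([-1.26938723e+00,  3.53674869e-01,  1.63412058e+00, -3.85613557e-06,
        1.15520787e+00, -2.39999427e-03]), 'qvel': array([-0.0004763 , -0.00083721,  0.00014851,  0.00111556, -0.00016425,
       -0.00072415]), 'joint_efforts': array([-3.38956655e-03, -6.05252123e+01, -3.42078102e+01, -2.70824530e-04,
        9.37680539e-03,  1.43029473e-05]), 'eef_pos': array([ 186.83171884, -595.92659843,  230.55079718]), 'tcp_rot': array([-3.14018199e+00,  1.40119494e-07,  3.03810651e-01]), 'contact_force': array([ 0.42629997,  0.11525027, -1.12159183]), 'wrist_torque': array([-0.08942178,  0.02018402,  0.00768573]), 'opening': 1.000153955216268}
side {'K': array([[437.7809559 ,   0.        , 276.84658905],
       [  0.        , 437.7809559 , 214.94842418],
       [  0.        ,   0.        ,   1.        ]]), 'rvec': array([ 1.99575427, -1.78496037,  0.49035046]), 'tvec': array([250.96289521, 480.97203249, 621.70380141]), 'shot': 1}
top {'K': array([[380.38964088,   0.        , 274.28563914],
       [  0.        , 380.38964088, 212.454784  ],
       [  0.        ,   0.        ,   1.        ]]), 'rvec': array([ 2.16620893, -2.18153642,  0.16744546]), 'tvec': array([290.19457619, 512.98921817, 845.68965688]), 'shot': 2}
wrist {'K': array([[311.70095822,   0.        , 281.26604802],
       [  0.        , 311.70095822, 208.15514544],
       [  0.        ,   0.        ,   1.        ]]), 'T_tool_cam': array([[ 4.79678613e-06, -9.47116961e-01, -3.20888550e-01,
         8.26022091e+01],
       [ 9.99999427e-01,  3.48174559e-04, -1.01270440e-03,
        -2.76867428e-01],
       [ 1.07087474e-03, -3.20888362e-01,  9.47116420e-01,
        -1.41907629e+02],
       [ 0.00000000e+00,  0.00000000e+00,  0.00000000e+00,
         1.00000000e+00]]), 'shot': 3}
```

View pics/side0.png

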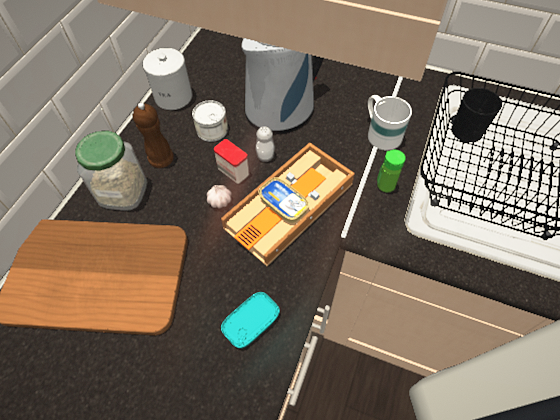

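View pics/top0.png

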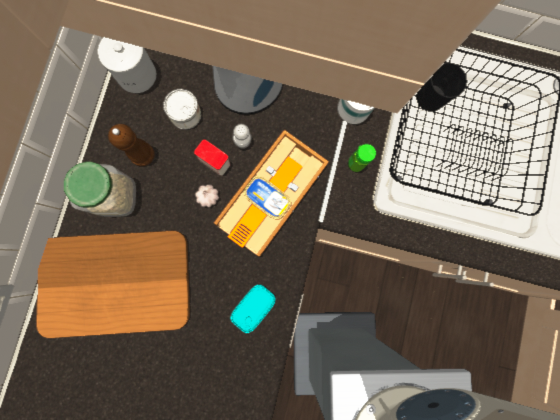

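View pics/wrist0.png

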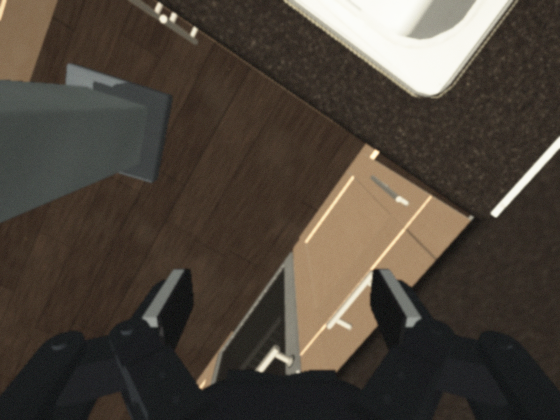

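The side and top views show the blue/yellow tin in the rack at side (284,199) and top (267,198). The only look-alike is the turquoise box at side (250,320) and top (253,309), which isn't in the rack. I'll enlarge to confirm and pick out the rack corners.

```bash
cat > h.py <<'E'
import numpy as np, cv2
def proj(f,P):
    return cv2.projectPoints(np.asarray(P,float).reshape(-1,3),f["rvec"],f["tvec"],f["K"],None)[0].reshape(-1,2)
def rackpts(p,P):
    P=np.asarray(P,float).reshape(-1,3); x,y,a=p; c,s=np.cos(a),np.sin(a)
    return np.c_[x+c*P[:,0]-s*P[:,1], y+s*P[:,0]+c*P[:,1], P[:,2]]
def back(f,uv,z):
    R=cv2.Rodrigues(f["rvec"])[0]; K=f["K"]; d=R.T@np.linalg.inv(K)@np.array([uv[0],uv[1],1.]); C=-R.T@f["tvec"]
    return C+d*(z-C[2])/d[2]
E
python3 - <<'E'
from rig import r
import cv2,pickle
from h import *
fr={}
for n in ["side","top"]:
    f=r.grab_frame(n); fr[n]=f
    R=cv2.Rodrigues(f["rvec"])[0]; print(n,"cam",-R.T@f["tvec"])
    for nm in ["tin_rack","fish_tin","gate","garlic","salt_shaker","paprika_tin","spice_jar"]:
        print(nm,[(round(d["conf"],2),d["location"],back(f,d["location"],28).round()) for d in r.silhouettes(f,nm)])
pickle.dump(fr,open("fr.pkl","wb"))
a=cv2.resize(fr["side"]["color"][130:280,205:370],None,fx=4.8,fy=4,interpolation=cv2.INTER_CUBIC)
a=cv2.resize(fr["side"]["color"][135:275,205:365],None,fx=5,fy=5*.85,interpolation=cv2.INTER_CUBIC)
a=cv2.resize(fr["side"]["color"][138:272,205:365],None,fx=4.4,fy=4.4,interpolation=cv2.INTER_CUBIC)
cv2.imwrite("pics/c_side.png",a[:,:,::-1])
a=cv2.resize(fr["top"]["color"][125:261,200:340],None,fx=4.4,fy=4.4,interpolation=cv2.INTER_CUBIC)
cv2.imwrite("pics/c_top.png",a[:,:,::-1])
E
```

```text
side cam [ 55.05293945 247.66317678 785.15234969]
tin_rack []
fish_tin [(0.68, [285.0, 196.1], array([565., 301.,  28.])), (0.66, [249.8, 319.5], array([296., 335.,  28.]))]
gate [(0.6, [267.0, 220.3], array([503., 331.,  28.]))]
garlic [(0.72, [218.5, 196.1], array([550., 439.,  28.]))]
salt_shaker [(0.68, [264.2, 142.6], array([705., 363.,  28.]))]
paprika_tin [(0.75, [230.9, 157.4], array([655., 431.,  28.]))]
spice_jar []
top cam [409.62094863 315.27460819 891.83766777]
tin_rack [(0.57, [276.9, 185.7], array([577., 280.,  28.]))]
fish_tin [(0.93, [255.4, 309.1], array([299., 330.,  28.])), (0.7, [266.2, 200.2], array([543., 305.,  28.]))]
gate [(0.56, [260.0, 211.3], array([518., 319.,  28.])), (0.45, [278.3, 186.8], array([574., 277.,  28.]))]
garlic [(0.63, [207.8, 193.7], array([559., 439.,  28.]))]
salt_shaker [(0.57, [239.4, 136.1], array([695., 367.,  28.]))]
paprika_tin [(0.95, [210.9, 154.5], array([651., 433.,  28.])), (0.52, [266.1, 195.9], array([553., 305.,  28.]))]
spice_jar [(0.66, [362.6, 159.4], array([639.,  78.,  28.]))]
```

View pics/c_side.png

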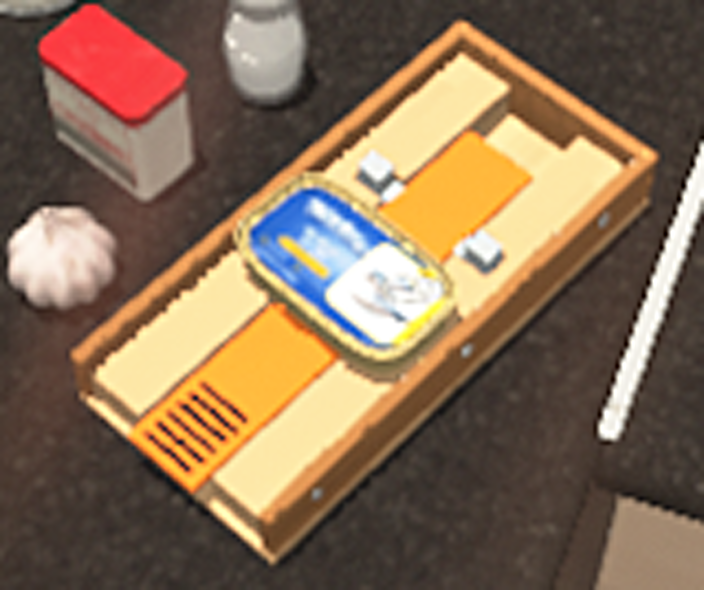

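View pics/c_top.png

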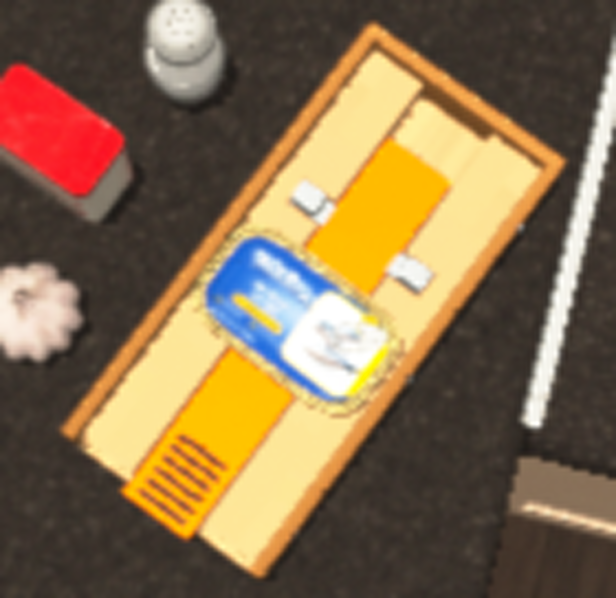

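```bash
cat > fit.py <<'E'
from h import *
import pickle
from scipy.optimize import least_squares
fr=pickle.load(open("fr.pkl","rb"))
o={"side":(205,138),"top":(200,125)}
obs={"side":[((460,22),"FL"),((655,157),"FR"),((75,355),"NL"),((270,520),"NR"),((132,435),(-135,21,27)),((195,488),(-135,-21,27)),((470,130),(100,21,27)),((530,178),(100,-21,27)),((380,160),(46,34.5,38)),((483,242),(46,-34.5,38))],
"top":[((372,25),"FL"),((563,160),"FR"),((65,432),"NL"),((262,577),"NR"),((122,490),(-135,21,27)),((190,538),(-135,-21,27)),((390,140),(100,21,27)),((450,183),(100,-21,27)),((313,194),(46,34.5,38)),((411,267),(46,-34.5,38))]}
def res(p,full=False):
    out={}
    for n in obs:
        P=[];U=[]
        for uv,k in obs[n]:
            if isinstance(k,str): k=(p[3] if k[0]=="F" else p[4], 63.5*(1 if k[1]=="L" else -1),42)
            P.append(k);U.append(((uv[0]+.5)/4.4-.5+o[n][0],(uv[1]+.5)/4.4-.5+o[n][1]))
        e=proj(fr[n],rackpts(p[:3],P))-np.array(U)
        e=e-p[5:7]*(n=="side")-p[7:9]*(n=="top")
        out[n]=e
    if full:return out
    return np.r_[out["side"].ravel(),out["top"].ravel(),p[5:9]/2]
s=least_squares(res,[560,290,-.6,141,-125,0,0,0,0],loss="soft_l1")
print(s.x.round(3)); e=res(s.x,True); print(e["side"].round(1).tolist(),e["top"].round(1).tolist())
s2=least_squares(lambda q:np.r_[res(np.r_[q,0,0,0,0])],s.x[:5],loss="soft_l1"); print("no offs",s2.x.round(3))
pickle.dump(s.x,open("fit.pkl","wb"))
f=fr["top"]
# tin centre: rim outline centre at z~51
for n,uv in (("side",(346,267)),("top",(304,324))):
    U=((uv[0]+.5)/4.4-.5+o[n][0],(uv[1]+.5)/4.4-.5+o[n][1]); w=back(fr[n],U,51)
    d=w[:2]-s.x[:2];c,q=np.cos(s.x[2]),np.sin(s.x[2]); print(n,w.round(1),"rack",(c*d[0]+q*d[1]).round(1),(-q*d[0]+c*d[1]).round(1))
E
python3 fit.py
```

```text
[ 5.58659e+02  2.95008e+02 -6.38000e-01  1.38304e+02 -1.28213e+02
 -2.62000e-01 -1.12100e+00  2.81000e-01 -7.08000e-01]
[[-0.6, -0.3], [0.5, -0.1], [-0.9, -0.7], [0.7, 0.7], [-0.8, -0.4], [-0.1, 0.3], [0.0, -0.4], [1.2, -0.8], [-0.7, 1.1], [0.6, 0.5]] [[-0.8, -0.5], [0.5, 0.6], [-0.8, -0.6], [0.3, 0.1], [0.3, 0.3], [-0.3, 0.4], [-0.1, -1.3], [0.8, -0.6], [-0.8, 0.1], [1.3, 1.1]]
no offs [ 556.54   294.878   -0.638  138.111 -128.027]
side [544. 302.  51.] rack -16.0 -3.1
top [544.1 299.6  51. ] rack -14.4 -5.0
```

Both views agree: the rack is at about (557, 295), yaw −0.638, with the tin's centre at rack x of about −15. The blue/yellow tin in the lane between pedal and stops fits the description; the turquoise one is a decoy. Next I'll check the overhead cabinet and plan the approach.

```bash
cat >> h.py <<'E'
RK=np.array([557.5,295.0,-0.638])
from scipy.spatial.transform import Rotation as Ro
def torack(w):
    d=np.asarray(w)[:2]-RK[:2];c,s=np.cos(RK[2]),np.sin(RK[2]);return np.array([c*d[0]+s*d[1],-s*d[0]+c*d[1]])
def plan(s,rx,ry,z,yaw,roll=np.pi,pitch=0):
    "shift in tool axes and rotvec (deg) to reach rack point"
    R=Ro.from_euler("xyz",s["tcp_rot"]); T=rackpts(RK,[[rx,ry,z]])[0]
    G=Ro.from_euler("xyz",[roll,pitch,yaw])
    return R.inv().apply(T-s["eef_pos"]).round(1),(R.inv()*G).as_rotvec(degrees=True).round(1),T.round(1)
E
python3 - <<'E'
from h import *
import pickle
fr=pickle.load(open("fr.pkl","rb"))
Pm=[fr[n]["K"]@np.c_[cv2.Rodrigues(fr[n]["rvec"])[0],fr[n]["tvec"]] for n in("side","top")]
for a,b in (((418,77),(393,112)),((165,0),(68,0))):
    X=cv2.triangulatePoints(Pm[0],Pm[1],np.array(a,float),np.array(b,float)); print((X[:3]/X[3]).ravel().round())
from rig import r
s=r.sense()
for rx,z in ((-85,200),(-85,60)): print(plan(s,rx,0,z,-0.638+np.pi))
for h in(0,42,): print([back(fr["top"],q,0).round() for q in((385,210),(320,235),(300,330))])
E
```

```text
[654.  90. 283.]
[883. 620. 249.]
(array([ 570.2, -808.5,   31.3]), array([  -0.,   -0., -126.]), array([489.2, 345.6, 200. ]))
(array([ 570.2, -808.4,  171.3]), array([  -0.,   -0., -126.]), array([489.2, 345.6,  60. ]))
[array([523.,  21.,   0.]), array([464., 178.,   0.]), array([248., 229.,   0.])]
[array([523.,  21.,   0.]), array([464., 178.,   0.]), array([248., 229.,   0.])]
```

```bash
python3 - <<'E'
from h import *
import pickle
fr=pickle.load(open("fr.pkl","rb"))
Pm=[fr[n]["K"]@np.c_[cv2.Rodrigues(fr[n]["rvec"])[0],fr[n]["tvec"]] for n in("side","top")]
X=cv2.triangulatePoints(Pm[0],Pm[1],np.array((418,77.)),np.array((393,112.)));X=(X[:3]/X[3]).ravel();print(X.round(),[proj(fr[n],X).round(1) for n in fr])
for z in (250,283,320,400):
  print(z,[back(fr["top"],q,z).round() for q in((68,25),(240,71),(393,112))],[back(fr["side"],q,z).round() for q in((170,3),(300,41),(418,77))])
E
python3 - <<'E'
import cv2
a=cv2.imread('pics/top0.png')[0:140,40:520]; b=cv2.imread('pics/side0.png')[0:140,40:520]
import numpy as np
cv2.imwrite('pics/cab.png',cv2.resize(np.vstack([a,b]),None,fx=1.66,fy=1.66))
E
```

```text
[654.  90. 283.] [array([[416.7,  77.2]]), array([[394.7, 111.8]])]
250 [array([825., 658., 250.]), array([741., 353., 250.]), array([666.,  81., 250.])] [array([868., 571., 250.]), array([772., 294., 250.]), array([693.,  78., 250.])]
283 [array([804., 640., 283.]), array([724., 351., 283.]), array([653.,  93., 283.])] [array([818., 551., 283.]), array([728., 291., 283.]), array([654.,  88., 283.])]
320 [array([780., 620., 320.]), array([705., 349., 320.]), array([638., 107., 320.])] [array([761., 529., 320.]), array([678., 288., 320.]), array([610., 100., 320.])]
400 [array([728., 578., 400.]), array([664., 344., 400.]), array([606., 136., 400.])] [array([640., 481., 400.]), array([571., 281., 400.]), array([514., 125., 400.])]
```

View pics/cab.png

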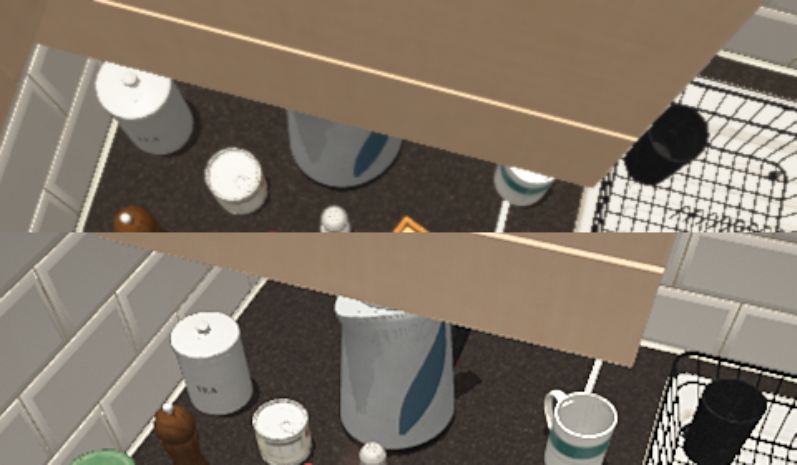

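The cabinet's bottom front edge runs from about (653, 90) to (725, 351) at z≈283. The end of the push stays about 100 mm in front of it, so the route is clear. I'll move to a hover behind the tin and close the gripper on the way.

>>> {"method": "play_rows", "body": {"moves": [[[0,0,-6],[20,-30,0],1],[[0,0,-13],[50,-70,0],0.5],[[0,0,-20],[80,-110,0],0],[[0,0,-27],[110,-150,0],0],[[0,0,-34],[140,-195,0],0],[[0,0,-41],[170,-240,5],0],[[0,0,-48],[200,-285,5],0],[[0,0,-55],[230,-330,10],0],[[0,0,-62],[260,-370,10],0],[[0,0,-69],[290,-410,15],0],[[0,0,-76],[320,-455,15],0],[[0,0,-83],[350,-500,20],0],[[0,0,-90],[380,-545,20],0],[[0,0,-97],[410,-585,25],0],[[0,0,-104],[440,-625,25],0],[[0,0,-111],[475,-670,30],0],[[0,0,-118],[505,-715,30],0],[[0,0,-123],[535,-760,30],0],[[0,0,-126],[560,-795,30],0],[[0,0,-126],[570,-808,30],0]], "newtons": 40}}

```text
clock: 2.95
eef_pos: [488.1, 343.7, 201.3]
tcp_rot: [3.141, 0.0, 2.505]
contact_force: [1.0, -1.1, 0.6]
opening: -0.002
```

```bash
python3 - <<'E'
from rig import r
from h import *
s=r.sense(); print({k:np.round(v,3) for k,v in s.items() if k in("clock","qpos","eef_pos","tcp_rot","contact_force","opening")})
print("rack",torack(s["eef_pos"]),[plan(s,-85,0,z,-0.638+np.pi) for z in (100,40)])
f=r.grab_frame("side"); cv2.imwrite("pics/side1.png",f["color"][:,:,::-1])
f=r.grab_frame("wrist"); cv2.imwrite("pics/wrist1.png",f["color"][:,:,::-1])
E
```

```text
{'clock': np.float64(2.95), 'qpos': array([ 0.611,  0.34 ,  1.725, -0.   ,  1.077, -0.323]), 'eef_pos': array([488.082, 343.653, 201.273]), 'tcp_rot': array([3.141, 0.   , 2.505]), 'contact_force': array([ 0.994, -1.086,  0.631]), 'opening': np.float64(-0.002)}
rack [-84.74021705  -2.26215824] [(array([  0.3,   2.3, 101.3]), array([0. , 0. , 0.1]), array([489.2, 345.6, 100. ])), (array([  0.3,   2.2, 161.3]), array([0. , 0. , 0.1]), array([489.2, 345.6,  40. ]))]
```

View pics/side1.png

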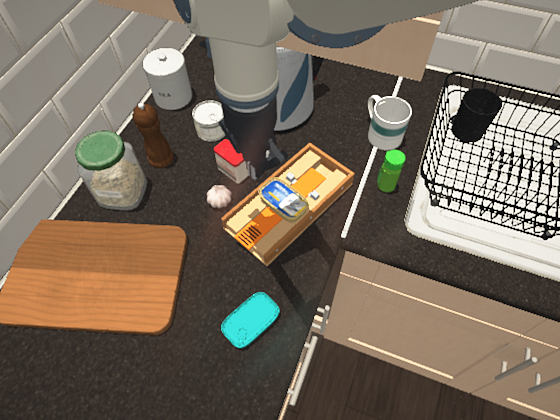

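View pics/wrist1.png

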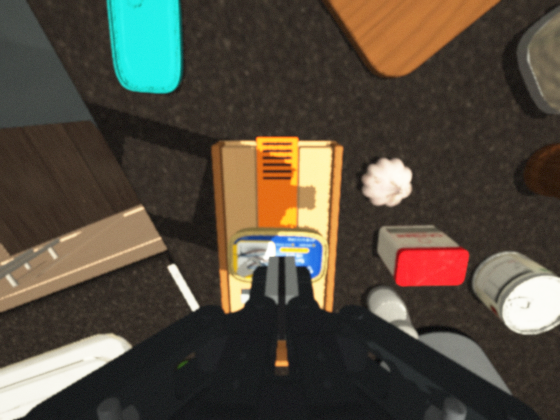

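The wrist view shows the rack lined up with the tool: pedal ribs at (277,158), tin at (279,257). I'll use it to refine the rack's lateral position and the tin.

```bash
python3 - <<'E'
from rig import r
from h import *
s=r.sense(); f=r.grab_frame("wrist")
im=f["color"]; cv2.imwrite("pics/w_crop.png",cv2.resize(im[125:305,190:370],None,fx=3.3,fy=3.3,interpolation=cv2.INTER_CUBIC)[:,:,::-1])
R=Ro.from_euler("xyz",s["tcp_rot"]).as_matrix(); T=f["T_tool_cam"]
def bw(uv,z):
    d=R@T[:3,:3]@np.linalg.inv(f["K"])@np.array([uv[0],uv[1],1.]); C=s["eef_pos"]+R@T[:3,3]
    return C+d*(z-C[2])/d[2]
for nm,uv,z,exp in (("pedL",(298,137),27,(-135,21)),("pedR",(257,137),27,(-135,-21)),("cheekL",(342,143),42,(-128,63.5)),("cheekR",(214,143),42,(-128,-63.5)),("tinmid-back",(279,229),51,0),("tinL",(327,257),51,0),("tinR",(231,257),51,0),("cheekL2",(338,255),42,(0,63.5)),("cheekR2",(218,255),42,(0,-63.5))):
    w=bw(uv,z); print(nm,w.round(1),torack(w).round(1),exp)
E
```

```text
pedL [459.3 391.1  27. ] [-136.1   18.7] (-135, 21)
pedR [435.1 358.3  27. ] [-136.1  -22. ] (-135, -21)
cheekL [487.  421.8  42. ] [-132.2   59.9] (-128, 63.5)
cheekR [414.6 323.8  42. ] [-131.9  -62. ] (-128, -63.5)
tinmid-back [519.4 323.1  51. ] [-47.3  -0.1] 0
tinL [574.7 344.6  51. ] [-15.7  50.1] 0
tinR [515. 264.  51.] [-15.7 -50.2] 0
cheekL2 [584.5 353.8  42. ] [-13.3  63.3] (0, 63.5)
cheekR2 [507.7 250.2  42. ] [-13.3 -65.6] (0, -63.5)
```

View pics/w_crop.png

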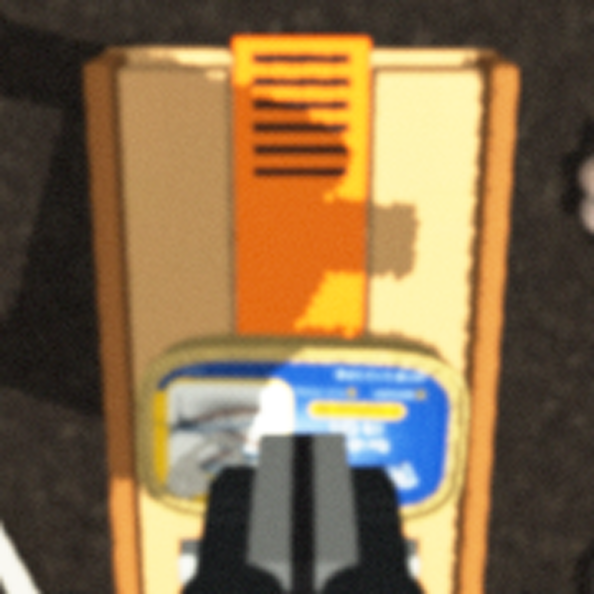

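>>> {"method": "play_rows", "body": {"moves": [[[0,0,0],[2,1,30],0],[[0,0,0],[2,1,65],0],[[0,0,0],[2,1,100],0],[[0,0,0],[2,1,130],0],[[0,0,0],[2,1,150],0],[[0,0,0],[2,1,162],0],[[0,0,0],[2,1,168],0],[[0,0,0],[2,1,168],0],[[0,0,0],[2,1,168],0]]}}

```text
clock: 4.0
eef_pos: [488.0, 346.3, 33.9]
tcp_rot: [3.14, 0.0, 2.506]
contact_force: [0.1, 0.1, 0.1]
opening: -0.001
```

```bash
python3 - <<'E'
from rig import r
from h import *
s=r.sense(); print({k:np.round(v,3) for k,v in s.items() if k in("clock","qpos","eef_pos","tcp_rot","contact_force","opening")})
print("rack",torack(s["eef_pos"]))
f=r.grab_frame("side"); cv2.imwrite("pics/side2.png",cv2.resize(f["color"][0:280,150:430],None,fx=2.1,fy=2.1)[:,:,::-1])
f=r.grab_frame("wrist"); cv2.imwrite("pics/wrist2.png",f["color"][:,:,::-1])
E
```

```text
{'clock': np.float64(4.0), 'qpos': array([ 0.615,  0.558,  1.827,  0.   ,  0.755, -0.32 ]), 'eef_pos': array([487.979, 346.307,  33.863]), 'tcp_rot': array([3.14 , 0.   , 2.506]), 'contact_force': array([0.139, 0.099, 0.142]), 'opening': np.float64(-0.001)}
rack [-86.40322652  -0.19116797]
```

View pics/side2.png

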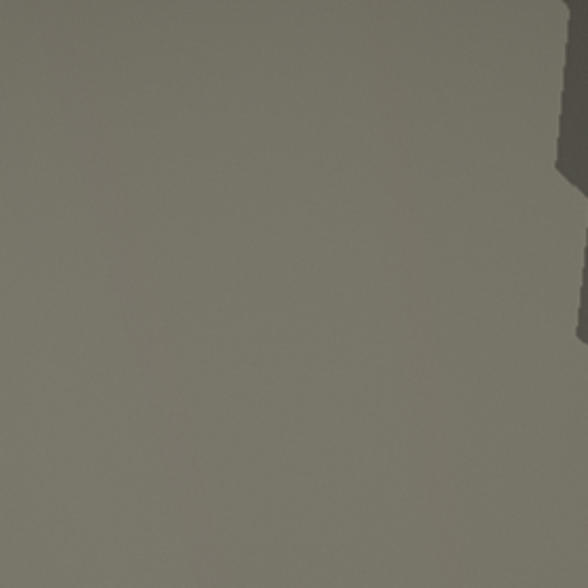

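View pics/wrist2.png

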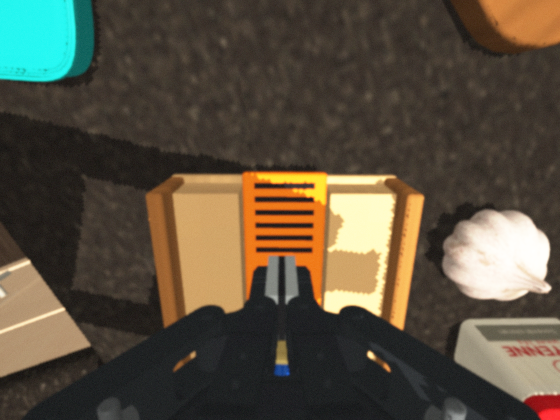

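The side view is blocked by the arm. The wrist view shows the fingertips (282,265) on the middle of the pedal (244–327). Now I'll press.

>>> {"method": "play_rows", "body": {"moves": [[[0,0,0],[0,0,4],0],[[0,0,0],[0,0,8],0],[[0,0,0],[0,0,12],0],[[0,0,0],[0,0,15],0],[[0,0,0],[0,0,18],0],[[0,0,0],[0,0,20],0],[[0,0,0],[0,0,21],0],[[0,0,0],[0,0,21],0],[[0,0,0],[0,0,21],0]]}}

```text
clock: 5.0
eef_pos: [488.7, 347.0, 14.7]
tcp_rot: [3.138, 0.001, 2.506]
contact_force: [-4.2, -3.9, 21.9]
opening: 0.002
```

```bash
python3 - <<'E'
from rig import r
from h import *
s=r.sense(); print({k:np.round(v,3) for k,v in s.items() if k in("clock","qpos","eef_pos","tcp_rot","contact_force","wrist_torque","opening")})
print("rack",torack(s["eef_pos"]))
f=r.grab_frame("top"); cv2.imwrite("pics/top3.png",cv2.resize(f["color"][60:300,150:450],None,fx=2.4,fy=2.4)[:,:,::-1])
E
```

```text
{'clock': np.float64(5.0), 'qpos': array([ 0.615,  0.588,  1.831,  0.   ,  0.719, -0.32 ]), 'eef_pos': array([488.694, 347.02 ,  14.697]), 'tcp_rot': array([3.138e+00, 1.000e-03, 2.506e+00]), 'contact_force': array([-4.167, -3.87 , 21.924]), 'wrist_torque': array([-0.523,  0.714, -0.029]), 'opening': np.float64(0.002)}
rack [-86.25380858   0.80716024]
```

View pics/top3.png

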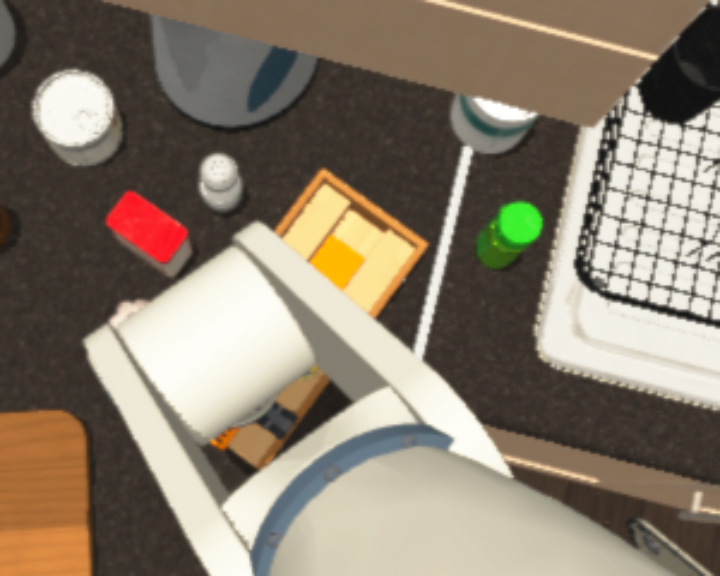

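```bash
python3 - <<'E'
from h import *
import pickle
fr=pickle.load(open("fr.pkl","rb")); n=np.array([-.964,.266])
tcp=np.array([488.7,347.])
for z in (150,200,250,300,350):
    # farthest outline pixels of wrist
    for q in ((250,225),(370,290),(310,250)):
        w=back(fr["top"],(150+q[0]/2.4,60+q[1]/2.4),z)[:2]
        print(z,q,w.round(),"beyond tcp toward cabinet",round(-(w-tcp)@n), "to cabinet after +135 push",round((w+135*np.array([.803,-.595])-np.array([653,90]))@n))
E
```

```text
150 (250, 225) [618. 330.] beyond tcp toward cabinet 130 to cabinet after +135 push -29
150 (370, 290) [563. 231.] beyond tcp toward cabinet 103 to cabinet after +135 push -2
150 (310, 250) [597. 280.] beyond tcp toward cabinet 122 to cabinet after +135 push -21
200 (250, 225) [604. 329.] beyond tcp toward cabinet 116 to cabinet after +135 push -15
200 (370, 290) [553. 236.] beyond tcp toward cabinet 91 to cabinet after +135 push 10
200 (310, 250) [584. 282.] beyond tcp toward cabinet 109 to cabinet after +135 push -9
250 (250, 225) [590. 328.] beyond tcp toward cabinet 103 to cabinet after +135 push -2
250 (370, 290) [542. 242.] beyond tcp toward cabinet 80 to cabinet after +135 push 21
250 (310, 250) [572. 285.] beyond tcp toward cabinet 97 to cabinet after +135 push 4
300 (250, 225) [576. 327.] beyond tcp toward cabinet 90 to cabinet after +135 push 11
300 (370, 290) [532. 248.] beyond tcp toward cabinet 68 to cabinet after +135 push 33
300 (310, 250) [559. 287.] beyond tcp toward cabinet 84 to cabinet after +135 push 17
350 (250, 225) [562. 326.] beyond tcp toward cabinet 76 to cabinet after +135 push 24
350 (370, 290) [522. 253.] beyond tcp toward cabinet 57 to cabinet after +135 push 44
350 (310, 250) [547. 290.] beyond tcp toward cabinet 71 to cabinet after +135 push 30
```

The pedal bottomed out at TCP z of 14.7 with 22 N. At the end of the push, though, a vertical wrist would come within 10–30 mm of the cabinet. I'll lift, lean the tool back 12° for clearance, then press again.

>>> {"method": "play_rows", "body": {"moves": [[[0,0,0],[0,0,-10],0],[[0,0,0],[0,-1,-20],0],[[0,-4,0],[0,-2,-22],0],[[0,-8,0],[0,-2,-22],0],[[0,-12,0],[0,-2,-22],0],[[0,-12,0],[0,-2,-22],0],[[0,-12,0],[0,-2,-22],0]]}}

```text
clock: 5.75
eef_pos: [486.8, 345.6, 36.4]
tcp_rot: [3.139, 0.209, 2.506]
contact_force: [0.2, -0.5, -0.3]
opening: 0.003
```

```bash
python3 - <<'E'
from rig import r
from h import *
s=r.sense(); print({k:np.round(v,3) for k,v in s.items() if k in("clock","qpos","eef_pos","tcp_rot","contact_force")})
print("rack",torack(s["eef_pos"]))
R=Ro.from_euler("xyz",s["tcp_rot"]); a=RK[2]
print("fwd",R.inv().apply([np.cos(a),np.sin(a),0]).round(3),"left",R.inv().apply([-np.sin(a),np.cos(a),0]).round(3),"down",R.inv().apply([0,0,-1]).round(3))
f=r.grab_frame("wrist"); cv2.imwrite("pics/wrist4.png",f["color"][:,:,::-1])
E
```

```text
{'clock': np.float64(5.75), 'qpos': array([ 0.731,  0.543,  1.873, -0.317,  0.705,  0.036]), 'eef_pos': array([486.84 , 345.625,  36.425]), 'tcp_rot': array([3.139, 0.209, 2.506]), 'contact_force': array([ 0.219, -0.524, -0.255])}
rack [-86.91200154  -1.41777125]
fwd [-0.978 -0.003  0.207] left [-0.003  1.     0.003] down [ 0.207 -0.003  0.978]
```

View pics/wrist4.png

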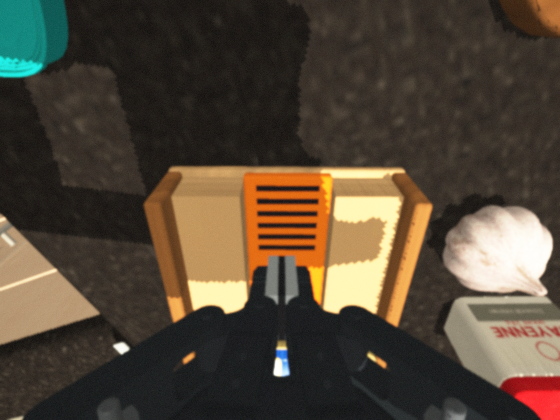

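>>> {"method": "play_rows", "body": {"moves": [[[0,0,0],[1.0,1,5],0],[[0,0,0],[2.1,2,10],0],[[0,0,0],[2.9,2,14],0],[[0,0,0],[3.6,2,17.2],0],[[0,0,0],[4.1,2,19.5],0],[[0,0,0],[4.3,2,20.5],0],[[0,0,0],[4.3,2,20.5],0],[[0,0,0],[4.3,2,20.5],0]]}}

```text
clock: 6.6
eef_pos: [489.0, 346.6, 16.1]
tcp_rot: [3.139, 0.209, 2.505]
contact_force: [-2.9, -3.6, 11.6]
opening: -0.004
```

```bash
python3 - <<'E'
from rig import r
from h import *
s=r.sense(); print({k:np.round(v,3) for k,v in s.items() if k in("clock","qpos","eef_pos","tcp_rot","contact_force")})
print("rack",torack(s["eef_pos"]))
f=r.grab_frame("wrist"); cv2.imwrite("pics/wrist5.png",f["color"][:,:,::-1])
f=r.grab_frame("top"); cv2.imwrite("pics/top5.png",cv2.resize(f["color"][60:300,150:450],None,fx=2.4,fy=2.4)[:,:,::-1])
E
```

```text
{'clock': np.float64(6.6), 'qpos': array([ 0.73 ,  0.578,  1.873, -0.332,  0.671,  0.054]), 'eef_pos': array([489.019, 346.613,  16.139]), 'tcp_rot': array([3.139, 0.209, 2.505]), 'contact_force': array([-2.946, -3.566, 11.573])}
rack [-85.75012702   0.67398958]
```

View pics/wrist5.png

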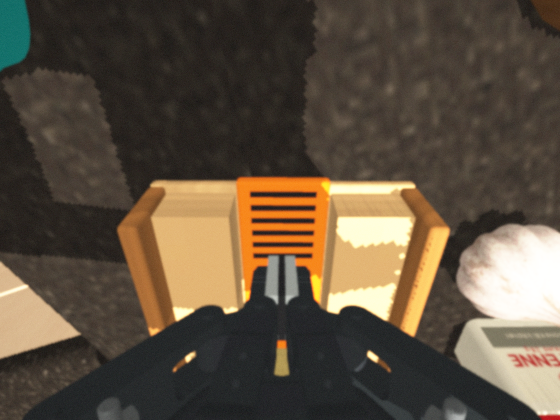

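View pics/top5.png

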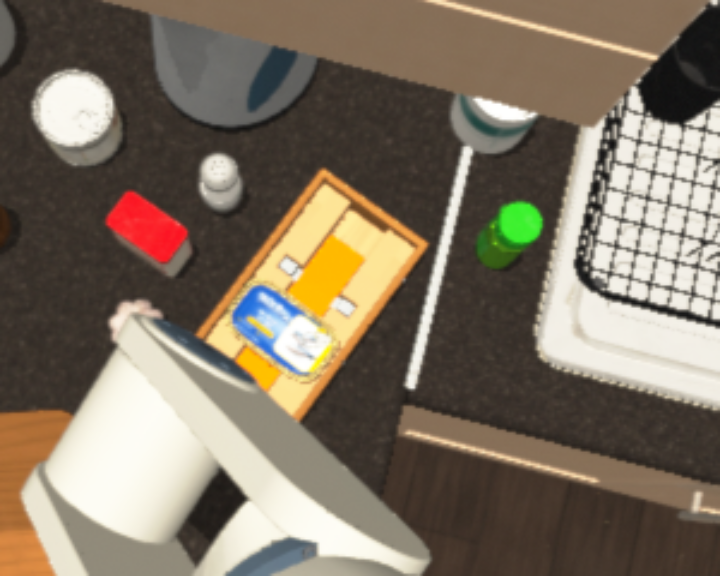

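>>> {"method": "play_rows", "body": {"moves": [[[0,0,0],[0.3,0,1.2],0],[[0,0,0],[0.4,0,1.8],0],[[0,0,0],[0.4,0,1.8],0],[[0,0,0],[0.4,0,1.8],0]]}}

```text
clock: 7.1
eef_pos: [489.3, 346.6, 15.7]
tcp_rot: [3.138, 0.209, 2.504]
contact_force: [-9.0, -1.2, 23.6]
opening: -0.002
```

```bash
python3 - <<'E'
from rig import r
from h import *
s=r.sense(); print({k:np.round(v,3) for k,v in s.items() if k in("clock","eef_pos","tcp_rot","contact_force")})
print("rack",torack(s["eef_pos"]))
f=r.grab_frame("top"); a=f["color"][125:245,210:340]; cv2.imwrite("pics/top6.png",cv2.resize(a,None,fx=5,fy=5,interpolation=cv2.INTER_CUBIC)[:,:,::-1])
E
```

```text
{'clock': np.float64(7.1), 'eef_pos': array([489.266, 346.614,  15.746]), 'tcp_rot': array([3.138, 0.209, 2.504]), 'contact_force': array([-9.023, -1.209, 23.64 ])}
rack [-85.55227011   0.82108226]
```

View pics/top6.png

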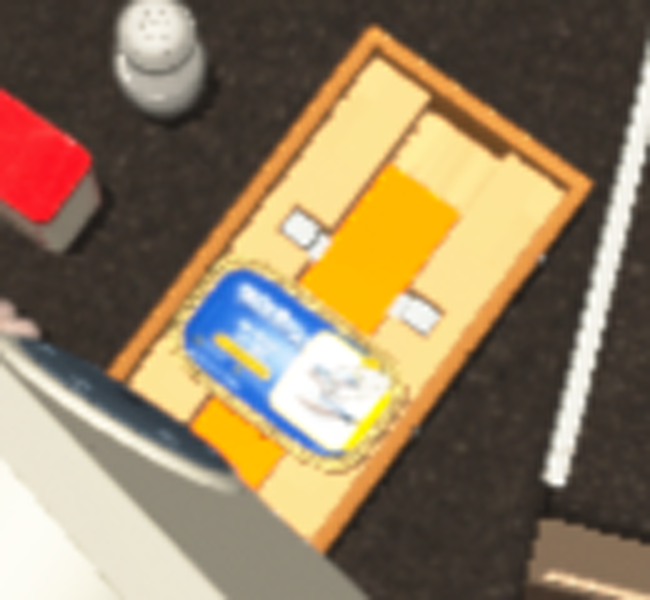

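Adding about 0.9 mm of command raised the force by 12 N with only 0.4 mm of motion, so the gate is bottomed. The stops show as flat patches at crop (303,230) and (415,313) with no side faces, which means they are sunk. I'll begin the push.

>>> {"method": "play_rows", "body": {"moves": [[[0,0,0],[-1.6,0,2.2],0],[[0,0,0],[-4.5,0,2.8],0],[[0,0,0],[-9.4,0,3.9],0],[[0,0,0],[-15.2,0,5.1],0],[[0,0,0],[-21.1,0,6.4],0],[[0,0,0],[-27.0,0,7.6],0],[[0,0,0],[-32.9,0,8.8],0],[[0,0,0],[-38.7,0,10.1],0],[[0,0,0],[-43,0,11.0],0]]}}

```text
clock: 8.05
eef_pos: [525.8, 323.0, 15.9]
tcp_rot: [3.133, 0.208, 2.502]
contact_force: [-12.9, 9.5, 24.8]
opening: 0.002
```

```bash
cat > look.py <<'E'
import sys
from rig import r
from h import *
s=r.sense(); print({k:np.round(v,3) for k,v in s.items() if k in("clock","eef_pos","tcp_rot","contact_force","opening")})
print("rack",torack(s["eef_pos"]))
f=r.grab_frame("top"); cv2.imwrite(f"pics/top{sys.argv[1]}.png",cv2.resize(f["color"][60:260,180:400],None,fx=3,fy=3,interpolation=cv2.INTER_CUBIC)[:,:,::-1])
E
python3 look.py 7
```

```text
{'clock': np.float64(8.05), 'eef_pos': array([525.8  , 322.954,  15.925]), 'tcp_rot': array([3.133, 0.208, 2.502]), 'contact_force': array([-12.911,   9.543,  24.772]), 'opening': np.float64(0.002)}
rack [-42.11348574   3.57445929]
```

View pics/top7.png

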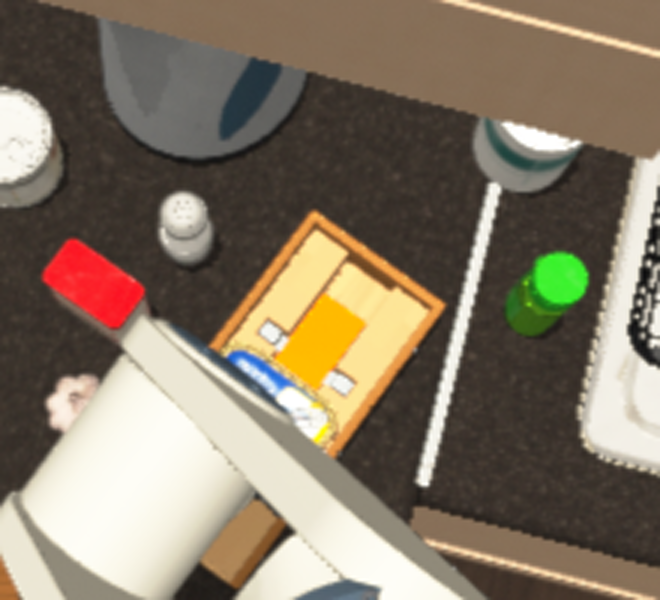

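>>> {"method": "play_rows", "body": {"moves": [[[0,0,0],[-2.5,-0.5,2.4],0],[[0,0,0],[-7.4,-1,3.5],0],[[0,0,0],[-13.3,-1.5,4.7],0],[[0,0,0],[-19.2,-2,5.9],0],[[0,0,0],[-25,-2.5,7.2],0],[[0,0,0],[-30.9,-3,8.4],0],[[0,0,0],[-36.8,-3.5,9.7],0],[[0,0,0],[-42.6,-4,10.9],0],[[0,0,0],[-48.5,-4,12.2],0],[[0,0,0],[-54.4,-4,13.4],0],[[0,0,0],[-60.2,-4,14.6],0],[[0,0,0],[-66.1,-4,15.9],0],[[0,0,0],[-70,-4,16.7],0]]}}

```text
clock: 9.4
eef_pos: [582.6, 278.8, 16.0]
tcp_rot: [3.128, 0.208, 2.5]
contact_force: [-13.2, 9.6, 23.2]
opening: 0.002
```

```bash
python3 look.py 8
```

```text
{'clock': np.float64(9.4), 'eef_pos': array([582.552, 278.804,  16.023]), 'tcp_rot': array([3.128, 0.208, 2.5  ]), 'contact_force': array([-13.211,   9.562,  23.175]), 'opening': np.float64(0.002)}
rack [29.76983345  1.91090428]
```

View pics/top8.png

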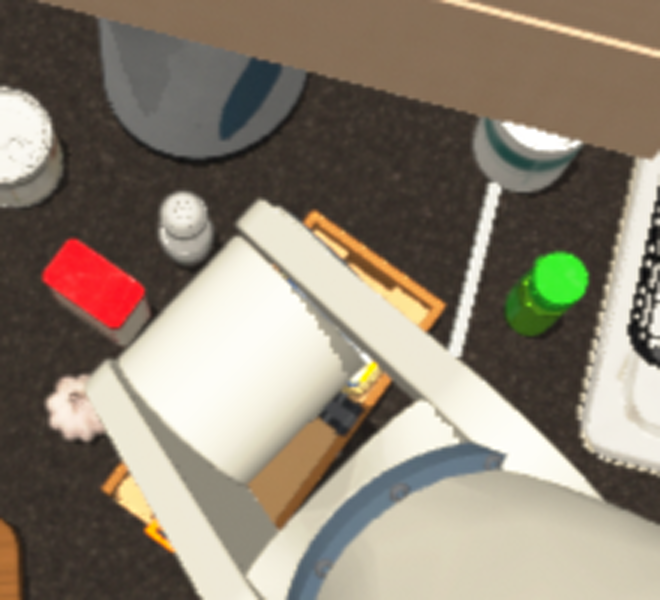

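```bash
python3 - <<'E'
from rig import r
from h import *
f=r.grab_frame("side"); cv2.imwrite("pics/side8.png",f["color"][:,:,::-1])
f=r.grab_frame("wrist"); cv2.imwrite("pics/wrist8.png",f["color"][:,:,::-1])
E
```

```text
(no output)
```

View pics/side8.png

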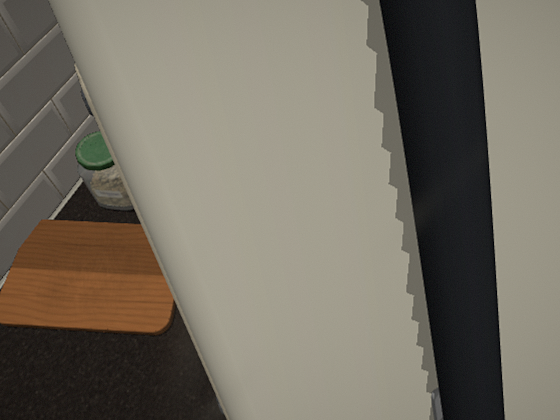

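View pics/wrist8.png

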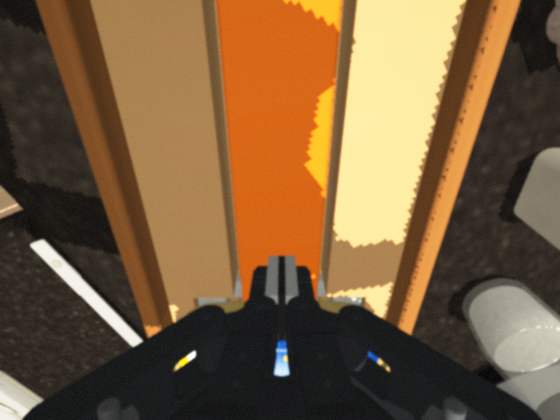

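>>> {"method": "play_rows", "body": {"moves": [[[0,0,0],[-2.5,-0.5,2.4],0],[[0,0,0],[-6.4,-1,3.2],0],[[0,0,0],[-10.4,-1.5,4.1],0],[[0,0,0],[-14.3,-2,4.9],0],[[0,0,0],[-18.2,-2,5.7],0],[[0,0,0],[-21.1,-2,6.4],0],[[0,0,0],[-23.6,-2,6.9],0],[[0,0,0],[-24,-2,7.0],0]]}}

```text
clock: 10.35
eef_pos: [602.6, 264.0, 16.0]
tcp_rot: [3.124, 0.208, 2.499]
contact_force: [-12.3, 9.5, 22.7]
opening: 0.001
```

```bash
python3 look.py 9; python3 - <<'E'
from rig import r
from h import *
f=r.grab_frame("wrist"); cv2.imwrite("pics/wrist9.png",cv2.resize(f["color"][210:380,140:420],None,fx=2.8,fy=2.8,interpolation=cv2.INTER_CUBIC)[:,:,::-1])
E
```

```text
{'clock': np.float64(10.35), 'eef_pos': array([602.647, 264.028,  15.994]), 'tcp_rot': array([3.124, 0.208, 2.499]), 'contact_force': array([-12.329,   9.517,  22.688]), 'opening': np.float64(0.001)}
rack [54.71290869  2.00950358]
```

View pics/top9.png

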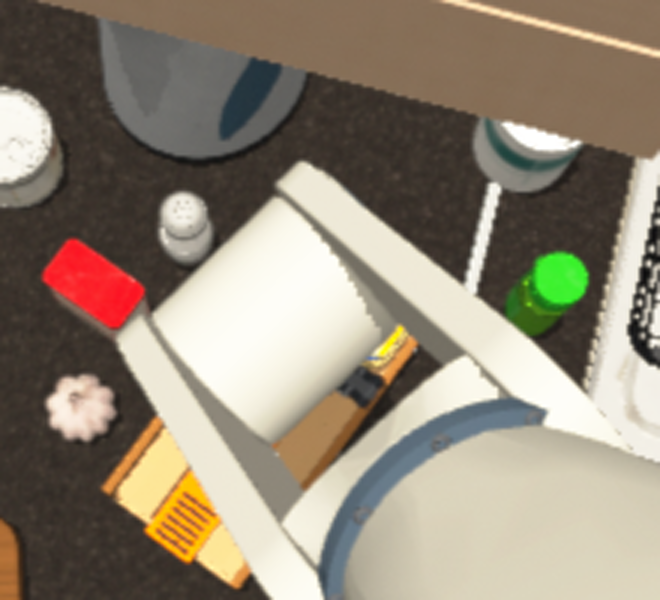

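View pics/wrist9.png

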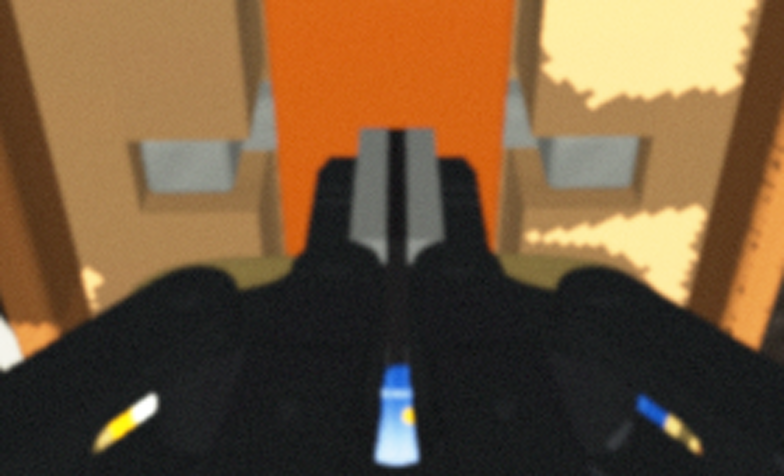

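```bash
python3 - <<'E'
from rig import r
from h import *
s=r.sense(); f=r.grab_frame("wrist")
R=Ro.from_euler("xyz",s["tcp_rot"]).as_matrix(); T=f["T_tool_cam"]
def bw(uv,z):
    d=R@T[:3,:3]@np.linalg.inv(f["K"])@np.array([uv[0],uv[1],1.]); C=s["eef_pos"]+R@T[:3,3]
    return C+d*(z-C[2])/d[2]
for nm,uv,z in (("slot rear edge L",(590,135),28),("slot fwd edge L",(590,190),28),("slot fwd edge R",(190,208),28),("slot rear R",(190,140),28),("rim L",(535,262),51),("rim R",(255,260),51),("rim L",(535,262),45),("rim R",(200,268),51)):
    q=(140+uv[0]/2.8,210+uv[1]/2.8); print(nm,torack(bw(q,z)).round(1))
E
```

```text
slot rear edge L [35.7 33.5]
slot fwd edge L [47.7 34.9]
slot fwd edge R [ 50.5 -33. ]
slot rear R [ 35.7 -31.2]
rim L [39.5 21.3]
rim R [ 38.2 -18.2]
rim L [46.1 22.8]
rim R [ 39.7 -26. ]
```

```bash
python3 - <<'E'
from rig import r
from h import *
s=r.sense(); f=r.grab_frame("wrist"); print(s["clock"])
R=Ro.from_euler("xyz",s["tcp_rot"]).as_matrix(); T=f["T_tool_cam"]
def bw(uv,z):
    d=R@T[:3,:3]@np.linalg.inv(f["K"])@np.array([uv[0],uv[1],1.]); C=s["eef_pos"]+R@T[:3,3]
    return C+d*(z-C[2])/d[2]
for nm,uv in (("foot L",(535,262)),("foot R",(255,260)),("foot R2",(200,268)),("foot L2",(570,268))):
    q=(140+uv[0]/2.8,210+uv[1]/2.8); print(nm,torack(bw(q,28)).round(1),torack(bw(q,31)).round(1))
a=f["color"][200:300,150:410]; cv2.imwrite("pics/wrist10.png",cv2.resize(np.clip(a.astype(float)*1.6,0,255).astype("uint8"),None,fx=3,fy=3,interpolation=cv2.INTER_CUBIC)[:,:,::-1])
E
```

```text
10.5
foot L [64.9 26.9] [61.5 26.2]
foot R [ 63.3 -23.1] [ 60.  -22.4]
foot R2 [ 65.1 -33. ] [ 61.8 -32.1]
foot L2 [66.5 33.4] [63.2 32.5]
```

View pics/wrist10.png

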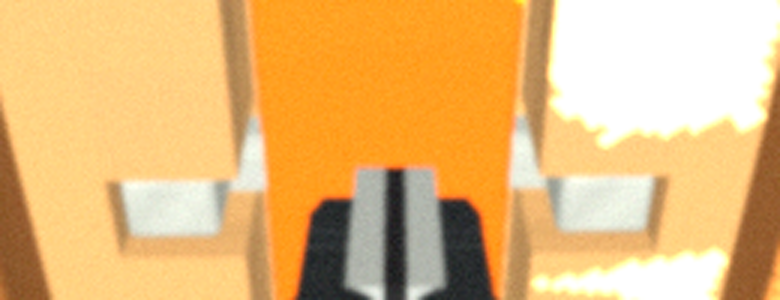

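The tin's foot is about 14 mm past the forward edge of the stop slots, so its centre is at about 92–95 mm, inside the 84–101 range. I'll back off slightly with the pedal still down, then lift straight up.

>>> {"method": "play_rows", "body": {"moves": [[[0,0,0],[2.4,0,1.4],0],[[0,0,0],[4.3,0,1.0],0],[[0,0,0],[4.3,0,0.5],0],[[0,0,0],[3.5,0,-3],0],[[0,0,0],[2.5,0,-7],0],[[0,0,0],[1.5,0,-12],0],[[0,0,0],[0,0,-19],0],[[0,0,0],[-3,0,-33],0],[[0,0,0],[-5,0,-50],0],[[0,0,0],[0,0,-75],0],[[0,0,0],[15,0,-100],0],[[0,0,0],[40,0,-120],0],[[0,0,0],[70,0,-140],0],[[0,0,0],[100,0,-160],0],[[0,0,0],[120,0,-170],0],[[0,0,0],[120,0,-170],0],[[0,0,0],[120,0,-170],0]]}}

```text
clock: 12.25
eef_pos: [478.6, 353.4, 158.4]
tcp_rot: [3.123, 0.209, 2.5]
contact_force: [-0.3, -0.8, 0.1]
opening: 0.001
```

```bash
python3 look.py 11; python3 - <<'E'
from rig import r
from h import *
for n in("wrist","side"):
    f=r.grab_frame(n); cv2.imwrite(f"pics/{n}11.png",f["color"][:,:,::-1])
E
```

```text
{'clock': np.float64(12.25), 'eef_pos': array([478.636, 353.384, 158.418]), 'tcp_rot': array([3.123, 0.209, 2.5  ]), 'contact_force': array([-0.255, -0.837,  0.118]), 'opening': np.float64(0.001)}
rack [-9.81238831e+01 -7.14123249e-02]
```

View pics/top11.png

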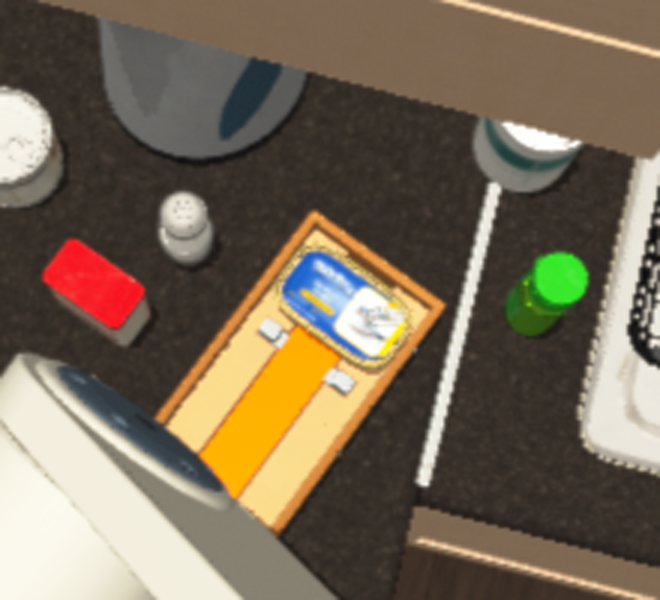

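View pics/wrist11.png

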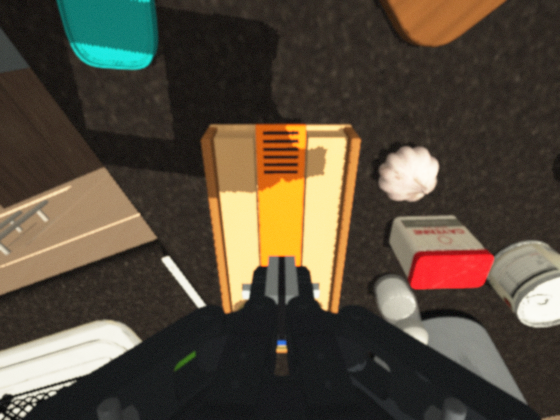

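View pics/side11.png

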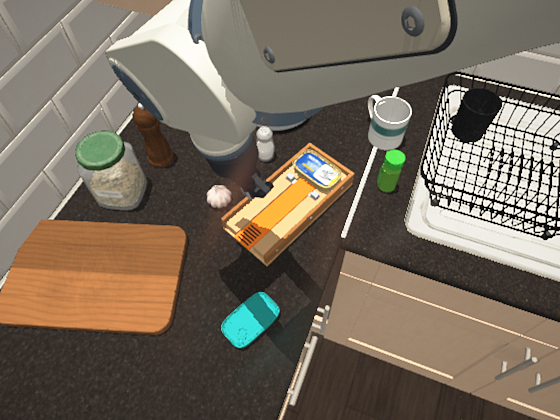

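In both views the tin is in the bay, behind the stops at top-crop (272,330) and (341,380), and the stops appear up. One enlarged check before handing in.

```bash
python3 - <<'E'
from rig import r
from h import *
o=[]
for n in("top","side"):
    f=r.grab_frame(n)
    for d in r.silhouettes(f,"fish_tin"):
        print(n,round(d["conf"],2),d["location"],torack(back(f,d["location"],51)).round(1))
    u=proj(f,rackpts(RK,[[60,0,40]]))[0].astype(int)
    o.append(cv2.resize(f["color"][u[1]-35:u[1]+35,u[0]-35:u[0]+35],(390,390),interpolation=cv2.INTER_CUBIC))
    for st in (28,38): print(n,"stop corners z",st,(proj(f,rackpts(RK,[[40,27,st],[40,42,st],[52,27,st],[40,-27,st]]))-u+35)[:]*390/70)
cv2.imwrite("pics/fin.png",np.hstack(o)[:,:,::-1])
E
```

```text
top 0.86 [292.7, 161.9] [86.2  1.1]
top 0.75 [252.1, 308.8] [-229.6 -117.8]
top stop corners z 28 [[112.76182501 203.59456549]
 [ 83.65024005 182.60382567]
 [129.72752344 180.88288893]
 [217.93815877 279.43135214]]
top stop corners z 38 [[113.34814549 198.18252993]
 [ 83.90496974 176.95726792]
 [130.50572248 175.22141034]
 [219.7267986  274.86973255]]
side 0.93 [317.6, 166.4] [93.5 -0.8]
side 0.9 [248.7, 318.6] [-238.2 -127.7]
side stop corners z 28 [[109.50707604 210.30664321]
 [ 80.657827   188.96040889]
 [130.47426401 191.69480371]
 [216.24884395 289.28737465]]
side stop corners z 38 [[109.83475997 194.72702329]
 [ 80.71980934 173.27798739]
 [130.9922732  176.02007725]
 [217.58698042 274.10827563]]
```

View pics/fin.png

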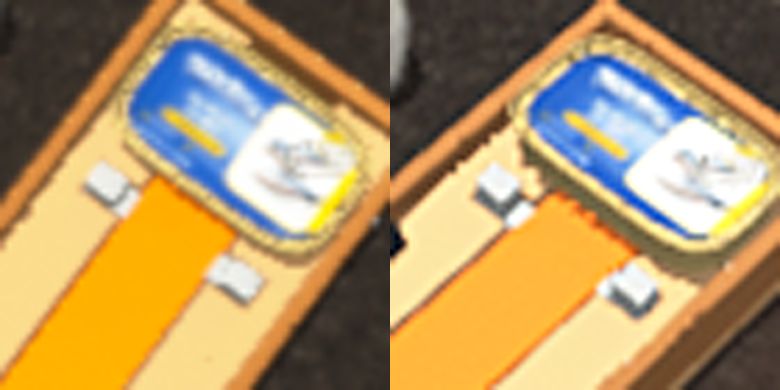

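```bash
python3 -c "
from rig import r
s=r.sense();print(s['clock'],s['contact_force'],abs(s['qvel']).max());print(r.sign_off())"
```

```text
12.6 [-0.0915158   0.33691617  0.73322261] 0.003209741186913824
the job is handed in; nothing more can be done
None
```

The fish tin is in the bay with the stops up behind it, and I handed the job in at 12.6 s of the 45 s allowed.

- **Pressing:** I pressed the pedal with the shut fingertips behind the tin until it bottomed. I then lifted, leaned the tool back 12° to clear the overhead cabinet, and pressed again.
- **Pushing:** I kept the pedal down, reading about 23–25 N at each pause, and pushed the tin until its foot stood about 14 mm past the stop slots. Then I backed off slightly and let the pedal rise. I never gripped the tin.
- **Last checks:** Enlarged top and side views show both stops standing up behind the tin, with a gap, and the tin flat in the bay. The other things looked unmoved, and the arm was still, with no contact force.
- **Disagreements:** The final tin centre reads 86 mm from the top camera, 93 mm from the side camera and about 92–95 mm from the wrist camera before release. All are within the 84–101 mm target. The rack's sideways position also differed by up to 3 mm between views, which stayed inside the groove's margin. The side camera was blocked by the arm during the push, so I relied on the wrist and top views then.

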